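Lock the inspection turntable

TASK

Lock the inspection turntable: push it round (the red stud is there for that) until the yellow-edged slot in its rim lines up with the steel lock bolt, then push the bolt's blue tab until the bolt is fully home in the slot, and move clear. This is fingertip work with nothing to grip: the green valve and the other loose parts must ride along standing on the turntable, not lifted or knocked over, and the things lying beside it on the table must be left where they are.

Things in the scene. Friction and masses are not known exactly. Their poses are not given: they have to be found in the camera images.
- fixture: Brown wooden base board 250 x 385 x 12 mm that carries the turntable and the lock bolt; fixed to the table, its place and yaw differ each time. Origin on the turntable's vertical axis at table level, z up. The lock bolt lies on its -y side and slides along +y, straight at the axis, between two dark steel rails (9.5 to 21.5 mm either side of the bolt's line, 165 to 223 mm from the axis, tops 38 mm above the table).
- turntable_top (a point): Centre of the turntable's top face, on its vertical axis, 42 mm above the table. The turntable is a plywood disc (radius 104 mm) inside a dark grey locking ring (to radius 140 mm, 24 mm thick, top flush with the plywood).
- turntable (a joint): Angle of the turntable in its base, rad, growing anticlockwise seen from above; 0 = slot exactly in line with the bolt. It starts between 0.5 and 1.4, so it has to be turned clockwise by that much. It turns either way (to 2.5), with light friction (about 1 N at the stud, more when turned faster) and stays where it is left. A locked turntable still has about 0.025 rad of play.
- stud (a point): Middle of the red upright stud on the turntable's ring: a cylinder 18 mm in diameter, 45 mm tall (42 to 87 mm above the table), 122 mm from the turning axis. With the slot lined up it stands at 50 degrees from the base's +x towards its +y; at joint angle q, at 50 degrees + q. Free ring surface 104 to 140 mm from the axis all round it.
- slot (a point): Middle of the slot's outer mouth at the ring's top face, 140 mm from the axis. The slot is a radial gap right through the ring, open at top and outside, with yellow cheeks: 20 mm wide, 36 mm deep, flared to 34 mm at the mouth so that it guides in a bolt that is up to about 8 mm off line.
- bolt (a joint): How far the lock bolt has slid towards the turntable, m: starts 0 to 0.006 (clear of the ring), 0.044 = fully home against its stop, its nose through the ring. Sliding friction about 1.5 N, stays where it is left. The ring blocks it unless the slot is lined up.
- bolt_nose (a point): Top of the rounded nose of the steel bolt bar (14 mm wide, 13 mm high), 150 mm from the axis at joint value 0, 35.5 mm above the table.
- tab (a point): Middle of the blue upright tab on the bolt: a plate 40 mm wide across the bolt, 10 mm thick along it, 41 to 85 mm above the table; its middle is 205 mm from the axis at joint value 0. Push its outer face (away from the turntable) towards the axis.
- valve: Green solenoid valve, 70 x 36 mm, 52 mm tall (top 94 mm above the table), standing loose on the middle of the turntable; it rides round with it; leave it standing. Origin: centre of its underside, z up.
- cover: Black plastic valve cover 38 x 30 x 26 mm; stands loose on the turntable near its middle (about 74 mm from the axis) and rides round with it by friction; leave it standing. Origin: centre of its underside, z up.
- bleed_knob: Brass bleed screw knob, 30 mm in diameter, 27 mm tall; stands loose on the turntable near its middle (about 74 mm from the axis) and rides round with it by friction; leave it standing. Origin: centre of its underside, z up.
- cartridge: White ceramic filter cartridge with a red cap, 34 mm in diameter, 50 mm tall; stands loose on the turntable near its middle (about 74 mm from the axis) and rides round with it by friction; leave it standing. Origin: centre of its underside, z up.
- bushing: Steel hex bushing, 35 mm over its corners, 30 mm tall; stands loose on the turntable near its middle (about 74 mm from the axis) and rides round with it by friction; leave it standing. Origin: centre of its underside, z up.
- gauge: Round pressure gauge, 68 mm in diameter, 23 mm high, with a brass stem; lies loose on the table beside the turntable; leave it alone. Origin: centre of its underside.
- nut_cup: Orange plastic cup, 80 mm in diameter, 60 mm tall; lies loose on the table beside the turntable; leave it alone. Origin: centre of its underside.
- tee: Grey plastic pipe tee, 90 mm long, 34 mm high; lies loose on the table beside the turntable; leave it alone. Origin: centre of its underside.
Mind the look-alikes: they are no part of the job. Of the things shaped like the cartridge, the white one is meant.

How it is judged:
By the outcome, as a careful person would: the job done as asked, in the order asked, and still so for the second after the job is handed in, with the robot touching nothing.
It also fails if it takes over 54 s, if anything falls off the work surface, if the arm or the gripper's body presses on something with over 40 N, if the wrist force passes 120 N, or if a joint passes its speed limit or range.

ROBOT

A 6-joint arm with a two-finger parallel gripper is mounted at the origin on the work surface. World frame = base frame: x ahead of the robot, y to its left, z up, the work surface at z = 0. Lengths are in mm, angles in rad, forces in N, time in s.
With the tool pointing down it reaches from about 350 to 850 mm from the base axis. Payload 8.1 kg.
Tool frame: the origin (TCP) lies at the centre of the arm's flange, where the gripper is bolted on; the fingertips stand 173 mm ahead of it and the grasp point (between the pads) lies 155 mm ahead of it; z points along the fingers, y is the line along which they close (so a half turn about z gives the same grasp; the last joint's range is limited). The gripper opens to 85 mm and grips with 20 to 120 N. Pads are 22 mm wide; open, the fingers measure 114 mm over their backs; the gripper's body (76 mm by 85 mm) begins 54 mm behind the grasp point. The pads swing forward as they close: fully open they stand 13 mm farther back than shut.
Start: joints at [1.127, 0.13, 1.488, -0, 1.523, -0.085], TCP at [210.67, 561.805, 404.692] pointing down, gripper open.
Joint ranges: [-2.96, 2.96], [-0.89, 2.26], [0.02, 2.5], [-1.34, 4.48], [0, 2.73], [-2.66, 2.66]. Speed limits (rad/s): [2.39, 2.39, 2.79, 3.14, 3.14, 3.14].

INTERFACE

Orientations are given as [roll, pitch, yaw] about the fixed x, y, z axes, in that order (R = Rz(yaw) Ry(pitch) Rx(roll)).
In Python, from rig import env gives the robot as it stands.
- The arm moves only by the shell command python3 -m pendant 'ROWS' [OPENING] [FORCE]. ROWS is JSON, a list of rows, each a list of 6 numbers: the shift along the tool's x, y, z in units of 60 mm (1.0 is 60 mm), then the turn, a rotation vector about the tool's x, y, z in units of 10 degrees (1.0 is 10 degrees). In form: [[tx, ty, tz, rx, ry, rz], ...]. A call has 1 to 8 rows; each row is the pose to reach, as a shift and turn from the pose commanded when the call began, along the tool's axes at that moment; what a row does not reach only later rows make up. A row lasts 1/8 s, in which the tool goes at most 62.5 mm and 10.7 degrees, less where a joint would pass 70% of its speed; a pose out of reach is approached as far as the arm can. A call with a gripper value outside its range is refused whole. OPENING is the opening, from -1 (shut) to 1 (fully open), set as the call begins (- or left out, the last holds). The fingers move at their own pace and stop on an object; FORCE is the grip in N (left out, the last holds). Time passes only in rows, so rows that repeat a pose let the fingers close. It gives the time, the measured TCP pose, the force, the opening and the grip force at its end, in the units of the state.
- env.read_state(): the state, without advancing time (a new reading comes with each control period).
- env.read_camera(name): name is "scene" or "top" or "wrist"; returns the picture (400x640x3 uint8, red, green, blue); there is no depth.
- env.calibration(name): a dict with "vfov" (degrees; the focal length in pixels is half the picture's height over the tangent of half this angle, whatever the lens; pixels are square), "cx", "cy" (the principal point, pixels), "k1" (the pictures are not rectified: a ray, as slopes to the right and down, at radius r is drawn at 1 + k1 r^2 times it, then the intrinsics apply), "position" and "orientation" of the camera in the world; the wrist camera has in their place "mount" (4x4, takes a point from camera to tool coordinates, whose origin is the TCP and whose axes are the flange's). Camera axes: x right, y up, looking along -z (the intrinsics and any distortion apply to the point x, -y, -z); pixel columns grow to the right and rows downward; lengths in mm; the calibration is good to about 2 mm. A picture is of the moment at which its call begins: read the wrist's pose just before it. calibration takes no time and is no camera call.
- env.job_done(): hands the job in; it is judged then, once.
Trained networks look in the newest picture that a camera, given by its name, has taken for a name from the list of things; names that differ only in an ending like _2 or _b are one class to them, and where a whole thing is asked for, a point or a joint stands for the part that bears it (a point fixed in the world has none). Each returns a list of dicts, best first, with "p" (0 to 1); they miss things now and then, are a little off and sometimes report something else, mostly with a low value. They report only what shows in the picture. A call takes as long as a camera call. They do not tell look-alikes from the thing itself.
- env.recognise(target, camera): "point" ([x, y, z] in mm, in world coordinates, good to about 4 mm: the middle of the surface that is visible of it).
- env.masks_of(target, camera): "pixels" (400x640 bool, what is visible of it).
The state is a dict: "clock": time; "joints": joint angles; "qd": joint speeds; "effort": joint torques, N m; "ee_pos": TCP position; "orientation": TCP orientation; "force": force on the tool from outside, world axes, zero at the start; "ft_torque": the same for the moment, N m; "gripper_width": finger opening in mm; "grip_force": force on a finger pad.
Only numpy, scipy, OpenCV 4.12 (cv2) and the standard library are available. Lean on these libraries where they do the work, as an engineer would, in place of code of your own. Each camera call takes 0.05 s, during which the arm holds its last target. There are 200 camera calls.

## Working session

There is one attempt and no reset: what is moved stays moved. The work goes in short steps, Python scripts to look and compute and a shell command to move; the robot and the scene stay as the last step left them, time stands still between calls to the robot, and variables do not carry over. Pictures are saved under pics/ and viewed, at most 10 in all, crops included, and the job is handed in when it is done.

```bash
mkdir -p pics
cat > h.py <<'E'
import numpy as np, cv2
from rig import env
from scipy.spatial.transform import Rotation as R
def cam(name):
    c=env.calibration(name); f=200/np.tan(np.radians(c["vfov"])/2)
    if "mount" in c:
        s=env.read_state(); T=np.eye(4); T[:3,:3]=R.from_euler('xyz',s["orientation"]).as_matrix(); T[:3,3]=s["ee_pos"]; M=T@np.array(c["mount"])
        return c,f,M[:3,:3],M[:3,3]
    o=np.array(c["orientation"]); Rm=o if o.shape==(3,3) else R.from_euler('xyz',o).as_matrix()
    return c,f,Rm,np.array(c["position"])
def ray(C,u,v):
    c,f,Rm,p=C; d=np.array([(u-c["cx"])/f,(v-c["cy"])/f]); s=d.copy()
    for _ in range(20): s=d/(1+c["k1"]*(s@s))
    return p,Rm@np.array([s[0],-s[1],-1])
def atz(C,u,v,z):
    p,d=ray(C,u,v); return p+d*(z-p[2])/d[2]
def proj(C,P):
    c,f,Rm,p=C; q=Rm.T@(np.array(P)-p); s=np.array([q[0],-q[1]])/-q[2]; s=s*(1+c["k1"]*(s@s)); return s*f+[c["cx"],c["cy"]]
E
python3 - <<'E'
from h import *
print(env.read_state()["orientation"],env.read_state()["force"])
for n in("scene","top","wrist"):
    im=env.read_camera(n); cv2.imwrite(f"pics/{n}0.png",im[:,:,::-1]); print(n,env.calibration(n))
    for t in("stud","slot","tab","bolt_nose","turntable_top","gauge","nut_cup","tee","valve"):
        for r in env.recognise(t,n)[:3]:
            print(t,np.round(r["point"],0),round(r["p"],2))
E
```

```text
[-3.13969553e+00 -1.76411954e-04  2.78276742e+00] [ 0.25662272 -0.5897156   0.59754685]
scene {'vfov': 44.092764239912306, 'cx': 321.7694169843069, 'cy': 199.4429832180188, 'k1': 0.01602034650917887, 'position': array([ 950.34076722, -506.37963928, 1112.19560114]), 'orientation': array([ 0.53796669, -0.01218715,  0.69941968])}
stud [576. -61.  40.] 0.67
slot [575. -60.  38.] 0.85
tab [526.   9.  94.] 0.72
tab [ 542. -242.   50.] 0.68
tab [577. -64.  43.] 0.47
bolt_nose [ 533. -244.   49.] 0.54
turntable_top [577. -57.  44.] 0.87
gauge [601. 377.  21.] 0.92
nut_cup [448. 343.  36.] 0.64
tee [ 540. -460.   30.] 0.7
tee [526.   7.  89.] 0.33
tee [446. 341.  34.] 0.18
valve [575. -58.  65.] 0.87
valve [574. -58.  44.] 0.72
top {'vfov': 42.87994215191837, 'cx': 320.38775285526236, 'cy': 196.8798269712704, 'k1': -0.16202365781140066, 'position': array([ 457.979114  ,  -40.17969232, 1319.65998743]), 'orientation': array([ 0.07466194,  0.0157047 , -1.56519127])}
stud [ 529. -451.   33.] 0.68
stud [560. -46.  44.] 0.55
slot [562. -48.  38.] 0.65
tab [564. -49.  67.] 0.7
tab [562. -44.  40.] 0.69
tab [ 537. -233.   37.] 0.67
bolt_nose [623. -10.  68.] 0.62
bolt_nose [ 532. -238.   34.] 0.58
turntable_top [563. -47.  40.] 0.64
gauge [599. 382.  23.] 0.89
nut_cup [451. 344.  17.] 0.96
tee [ 532. -454.   34.] 0.86
valve [560. -51.  66.] 0.69
wrist {'vfov': 59.75012825484176, 'cx': 323.99893332853077, 'cy': 200.01162733665333, 'k1': -0.057939526946639265, 'mount': array([[-6.48049717e-04,  9.64890535e-01,  2.62651547e-01,
         6.57996651e+01],
       [ 9.99999490e-01,  8.28686888e-04, -5.76972609e-04,
        -9.68879264e-01],
       [-7.74371303e-04,  2.62651040e-01, -9.64890580e-01,
         3.03447610e+01],
       [ 0.00000000e+00,  0.00000000e+00,  0.00000000e+00,
         1.00000000e+00]])}
```

View pics/top0.png

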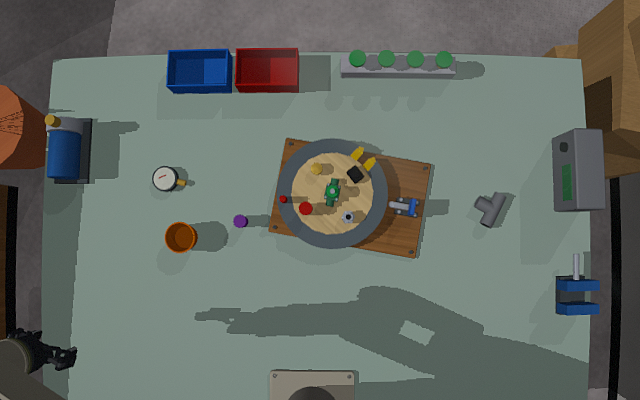

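View pics/scene0.png

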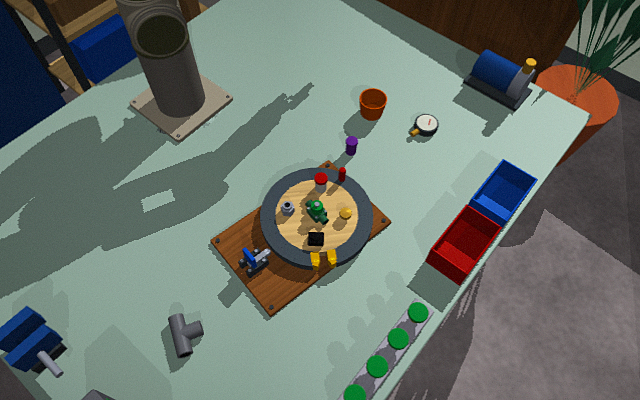

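The top view shows the disc at about (332,193), the yellow-edged slot at (362,158), the red stud at (283,199) and the blue tab at (411,207). A purple look-alike stands at (240,221), just outside the ring. The scene view agrees: stud at (342,174), tab at (252,257), slot at (322,258).

Run:
```python
from h import *
from scipy.optimize import least_squares
box={"top":dict(stud=(275,190,292,206),tab=(398,195,422,220),slot=(348,144,378,172),ppl=(230,212,250,230)),"scene":dict(stud=(334,164,350,184),tab=(238,245,268,272),slot=(306,248,340,268),ppl=(342,135,360,157))}
hs=dict(stud=[(0,9),(171,180)],tab=[(105,125)],slot=[(20,32)],ppl=[(126,150)])
cs={};res={}
for n in box:
    im=cv2.imread(f"pics/{n}0.png"); hsv=cv2.cvtColor(im,cv2.COLOR_BGR2HSV); C=cam(n); cs[n]=C
    for k,(a,b,c,d) in box[n].items():
        m=np.zeros((400,640),bool); H=hsv[b:d,a:c]
        m[b:d,a:c]=np.any([(H[...,0]>=l)&(H[...,0]<=h) for l,h in hs[k]],0)&(H[...,1]>140)&(H[...,2]>50)
        v,u=np.nonzero(m); res[n,k]=(u.mean(),v.mean()); print(n,k,m.sum(),np.round(res[n,k],1),u.min(),u.max(),v.min(),v.max())
for k in box["top"]:
    (p,d),(q,e)=[ray(cs[n],*res[n,k]) for n in("top","scene")]
    s=np.linalg.lstsq(np.c_[d,-e],q-p,rcond=None)[0]; A=p+d*s[0];B=q+e*s[1]; print(k,np.round((A+B)/2,1),"gap",np.round(np.linalg.norm(A-B),1))
# ring outline ellipse: dark gray + wood; fit the top outer circle with r=140 z=42 via dark ring pixels
for n,(cx,cy) in dict(top=(332,193),scene=(316,215)).items():
    im=cv2.imread(f"pics/{n}0.png"); hsv=cv2.cvtColor(im,cv2.COLOR_BGR2HSV)
    # plywood disc boundary r=104
    m=((hsv[...,0]>10)&(hsv[...,0]<25)&(hsv[...,1]>60)&(hsv[...,2]>130)).astype(np.uint8)
    pts=[]
    for t in np.linspace(0,2*np.pi,180,endpoint=False):
        last=None
        for r in np.arange(20,52,.5):
            u,v=cx+r*np.cos(t),cy+r*np.sin(t)
            if m[int(round(v)),int(round(u))]: last=(u,v)
        if last: pts.append(atz(cs[n],*last,42)[:2])
    pts=np.array(pts)
    f=lambda x:np.hypot(*(pts-x[:2]).T)-x[2]
    r=least_squares(f,[565,-55,104],loss="soft_l1",f_scale=2); print(n,"disc",np.round(r.x,1),len(pts),np.median(abs(r.fun)))
```

```text
top stud 48 [282.6 198.8] 279 286 195 202
top tab 97 [411.6 206.5] 408 415 199 214
top slot 217 [362.9 158.3] 350 375 147 170
top ppl 131 [240.  220.9] 234 247 215 227
scene stud 87 [341.7 173.9] 339 345 167 181
scene tab 141 [249.5 257.5] 242 256 247 268
scene slot 298 [323.7 258.1] 310 336 249 267
scene ppl 163 [351.  144.5] 346 357 136 155
stud [546.5  73.5  61.2] gap 1.1
tab [ 529.3 -246.2   60.1] gap 0.7
slot [ 653.6 -126.9   33.3] gap 1.1
ppl [491.6 185.3  26. ] gap 1.6
top disc [564.6 -48.1 102.1] 180 0.8815217266113535
scene disc [566.2 -49.9 101.6] 179 0.9932876463684011
```

```bash
cat >> h.py <<'E'
AX=np.array([565.5,-49.]); YAW=-10.4
def rows(tg):
    s=env.read_state(); R0=R.from_euler('xyz',s["orientation"])
    for x,y,z,a in tg:
        R1=R.from_euler('xyz',[np.pi,0,np.radians(a)])
        t=R0.inv().apply(np.array([x,y,z])-s["ee_pos"])/60; w=np.degrees((R0.inv()*R1).as_rotvec())/10
        print(np.round(t,2).tolist()+np.round(w,2).tolist())
def pol(r,a,z=231,x=None):
    return (*(AX+r*np.array([np.cos(np.radians(a)),np.sin(np.radians(a))])),z,a if x is None else x)
E
python3 -c "
from h import *
rows([pol(122,118,330),pol(122,118,231)])"
```

```text
[-7.59, -6.11, 1.25, 0.0, -0.0, 4.14]
[-7.59, -6.11, 2.9, 0.0, -0.0, 4.14]
```

```bash
python3 -m pendant '[[-0.95,-0.76,0.16,0,0,0.52],[-1.9,-1.53,0.31,0,0,1.04],[-2.85,-2.29,0.47,0,0,1.55],[-3.8,-3.06,0.62,0,0,2.07],[-4.74,-3.82,0.78,0,0,2.59],[-5.69,-4.58,0.94,0,0,3.1],[-6.64,-5.35,1.1,0,0,3.62],[-7.59,-6.11,1.25,0,0,4.14]]' -1 20 && python3 -c "
from h import *
rows([pol(122,118,330),pol(122,118,231)])"
```

```text
clock: 2.5
ee_pos: [463.8, 133.0, 341.2]
orientation: [3.14, 0.0, 2.057]
force: [0.3, 0.7, -0.1]
gripper_width: -0.3
grip_force: 0.0
[-1.44, 0.07, 0.19, 0.01, 0.0, -0.01]
[-1.44, 0.07, 1.84, 0.01, 0.0, -0.01]
```

```bash
python3 -m pendant '[[-0.7,0.03,0.1,0,0,0],[-1.44,0.07,0.19,0,0,0],[-1.44,0.07,0.19,0,0,0],[-1.44,0.07,0.7,0,0,0],[-1.44,0.07,1.1,0,0,0],[-1.44,0.07,1.1,0,0,0],[-1.44,0.07,1.1,0,0,0]]' && python3 -c "
from h import *
rows([pol(122,118,231)])
im=env.read_camera('top');cv2.imwrite('pics/top1.png',cv2.resize(im[100:280,220:460,::-1],None,fx=3,fy=3))
im=env.read_camera('scene');cv2.imwrite('pics/sc1.png',cv2.resize(im[110:290,220:460,::-1],None,fx=3,fy=3))"
```

```text
clock: 3.38
ee_pos: [507.7, 61.2, 276.1]
orientation: [3.141, 0.0, 2.061]
force: [0.5, 0.3, 0.9]
gripper_width: -0.2
grip_force: 0.0
[-0.04, -0.01, 0.75, 0.01, 0.0, 0.01]
```

View pics/sc1.png

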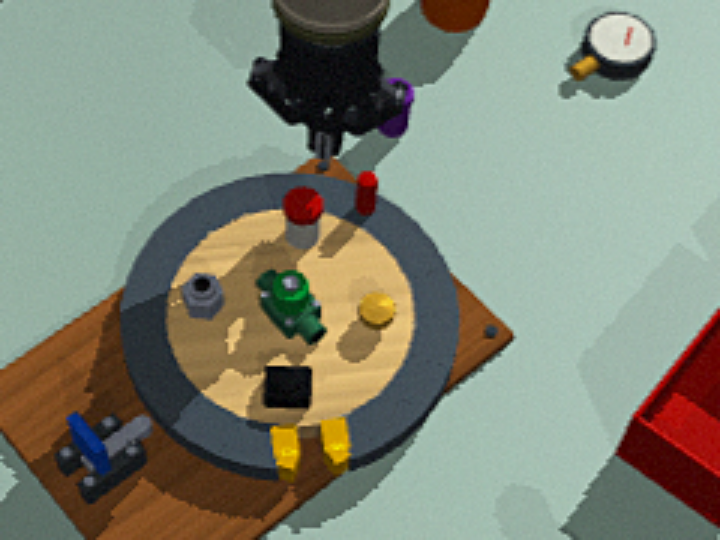

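The picture shows the shut fingers above the ring, with the tip at about (325,150) in the crop and the stud at (367,193). The loose parts are all standing and the route down is clear.

```bash
python3 -m pendant '[[-0.02,-0.01,0.35,0,0,0],[-0.04,-0.01,0.73,0,0,0],[-0.04,-0.01,0.73,0,0,0],[-0.04,-0.01,0.73,0,0,0]]' && python3 -c "
from h import *
rows([pol(122,118-d,232) for d in (2,4,6,8,10,12,14,16)])"
```

```text
clock: 3.98
ee_pos: [508.6, 58.4, 232.6]
orientation: [3.14, 0.001, 2.06]
force: [0.4, 0.3, 0.8]
gripper_width: -0.0
grip_force: 0.0
[0.01, 0.07, 0.01, 0.01, 0.0, 0.2]
[0.0, 0.14, 0.01, 0.01, 0.0, 0.4]
[-0.0, 0.21, 0.01, 0.01, 0.0, 0.6]
[-0.01, 0.28, 0.01, 0.01, 0.0, 0.8]
[-0.02, 0.35, 0.01, 0.01, 0.0, 1.0]
[-0.04, 0.42, 0.01, 0.01, 0.0, 1.2]
[-0.05, 0.49, 0.01, 0.01, 0.0, 1.4]
[-0.07, 0.56, 0.01, 0.01, 0.0, 1.6]
```

```bash
python3 -m pendant '[[0.01,0.07,0.01,0,0,0.2],[0,0.14,0.01,0,0,0.4],[0,0.21,0.01,0,0,0.6],[-0.01,0.28,0.01,0,0,0.8],[-0.02,0.35,0.01,0,0,1],[-0.04,0.42,0.01,0,0,1.2],[-0.05,0.49,0.01,0,0,1.4],[-0.07,0.56,0.01,0,0,1.6]]' && python3 -c "
from h import *
s=env.read_state();d=np.array(s['ee_pos'])[:2]-AX;print(np.hypot(*d),np.degrees(np.arctan2(d[1],d[0])))
rows([pol(122,102-d,232) for d in (2.5,5,7.5,10,12.5,15,17.5,20)])
for t in range(1):
  im=env.read_camera('top');cv2.imwrite('pics/top2.png',cv2.resize(im[100:280,220:460,::-1],None,fx=3,fy=3))
"
```

```text
clock: 4.97
ee_pos: [539.9, 70.4, 230.5]
orientation: [-3.141, 0.0, 1.779]
force: [-2.1, 0.5, 2.2]
gripper_width: 0.2
grip_force: 0.9
122.08880553608311 102.09044339490595
[-0.0, 0.09, -0.02, -0.0, 0.0, 0.24]
[-0.01, 0.18, -0.02, -0.0, 0.0, 0.49]
[-0.02, 0.27, -0.02, -0.0, 0.0, 0.74]
[-0.03, 0.36, -0.02, -0.0, 0.0, 0.99]
[-0.05, 0.44, -0.02, -0.0, 0.0, 1.24]
[-0.07, 0.53, -0.02, -0.0, 0.0, 1.49]
[-0.09, 0.61, -0.02, -0.0, 0.0, 1.74]
[-0.12, 0.7, -0.02, -0.0, 0.0, 1.99]
```

View pics/top2.png

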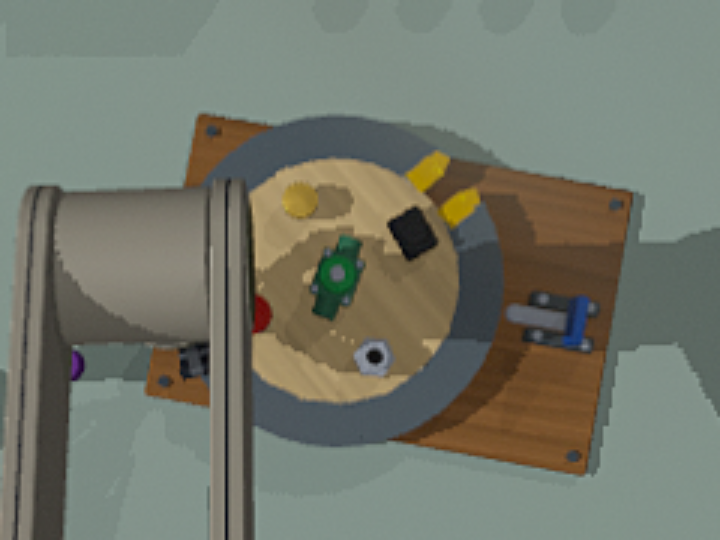

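Contact is made: the slot has turned to (445,187) in the crop and the parts are riding along. I'll keep turning.

```bash
python3 -m pendant '[[0,0.09,-0.02,0,0,0.24],[-0.01,0.18,-0.02,0,0,0.49],[-0.02,0.27,-0.02,0,0,0.74],[-0.03,0.36,-0.02,0,0,0.99],[-0.05,0.44,-0.02,0,0,1.24],[-0.07,0.53,-0.02,0,0,1.49],[-0.09,0.61,-0.02,0,0,1.74],[-0.12,0.7,-0.02,0,0,1.99]]'
cat >> h.py <<'E'
def slotang(fn):
    # yellow pixels outside r=100 of the axis; angle of slot vs base -y
    im=env.read_camera('top'); cv2.imwrite(fn,cv2.resize(im[100:280,220:460,::-1],None,fx=3,fy=3))
    hsv=cv2.cvtColor(im,cv2.COLOR_RGB2HSV); m=(hsv[...,0]>=20)&(hsv[...,0]<=32)&(hsv[...,1]>150)&(hsv[...,2]>50)
    C=cam('top'); P=np.array([atz(C,u,v,36)[:2] for v,u in zip(*np.nonzero(m)) if 220<u<460 and 100<v<280])-AX
    r=np.hypot(*P.T); P=P[(r>103)&(r<148)]; a=np.degrees(np.arctan2(P[:,1],P[:,0])); a=a[abs(a+70)<50]
    print("slot",len(a),a.mean(),a.min(),a.max(),"q",np.median(a)+90-YAW)
    d=np.array(env.read_state()['ee_pos'])[:2]-AX;print("tool",np.hypot(*d),np.degrees(np.arctan2(d[1],d[0])))
E
python3 -c "
from h import *
slotang('pics/top3.png')
rows([pol(122,82-d,232) for d in (2.5,5,7.5,10,12.5,15,17.5,20)])
"
```

```text
clock: 6.02
ee_pos: [582.1, 72.0, 231.3]
orientation: [-3.14, 0.0, 1.432]
force: [-2.5, -0.1, 0.4]
gripper_width: 0.2
grip_force: 1.0
slot 213 -69.56621070563703 -85.25855320348762 -53.986009743435055 q 35.09948531799417
tool 122.15160012619798 81.87872428756374
[-0.0, 0.08, -0.01, -0.0, 0.0, 0.24]
[-0.01, 0.17, -0.01, -0.0, 0.0, 0.49]
[-0.02, 0.26, -0.01, -0.0, 0.0, 0.74]
[-0.03, 0.35, -0.01, -0.0, 0.0, 0.99]
[-0.05, 0.44, -0.01, -0.0, 0.0, 1.24]
[-0.07, 0.52, -0.01, -0.0, 0.0, 1.49]
[-0.1, 0.61, -0.01, -0.0, 0.0, 1.74]
[-0.12, 0.69, -0.01, -0.0, 0.0, 1.99]
```

```bash
python3 -m pendant '[[0,0.08,-0.01,0,0,0.24],[-0.01,0.17,-0.01,0,0,0.49],[-0.02,0.26,-0.01,0,0,0.74],[-0.03,0.35,-0.01,0,0,0.99],[-0.05,0.44,-0.01,0,0,1.24],[-0.07,0.52,-0.01,0,0,1.49],[-0.1,0.61,-0.01,0,0,1.74],[-0.12,0.69,-0.01,0,0,1.99]]' && python3 -c "
from h import *
slotang('pics/top4.png')
rows([pol(122,61.8-d,232) for d in (2,4,6,7.5,9)])
"
```

```text
clock: 7.08
ee_pos: [622.1, 59.3, 231.8]
orientation: [-3.14, 0.0, 1.085]
force: [-1.5, -0.4, -0.0]
gripper_width: 0.1
grip_force: 0.9
slot 228 -89.23034422158345 -105.6813196502302 -73.81700175197044 q 14.896345177888614
tool 122.22108220519841 62.171028658646854
[-0.01, 0.08, 0.0, -0.0, 0.0, 0.23]
[-0.01, 0.15, 0.0, -0.0, 0.0, 0.43]
[-0.02, 0.23, 0.0, -0.0, 0.0, 0.63]
[-0.02, 0.28, 0.0, -0.0, 0.0, 0.78]
[-0.03, 0.33, 0.0, -0.0, 0.0, 0.93]
```

Remaining q ≈ 11.1°, so I'll go 9° now, then measure.

```bash
python3 -m pendant '[[-0.01,0.08,0,0,0,0.23],[-0.01,0.15,0,0,0,0.43],[-0.02,0.23,0,0,0,0.63],[-0.02,0.28,0,0,0,0.78],[-0.03,0.33,0,0,0,0.93],[-0.03,0.33,0,0,0,0.93]]' && python3 -c "
from h import *
slotang('pics/top5.png')
C=cam('top');im=env.read_camera('top');hsv=cv2.cvtColor(im,cv2.COLOR_RGB2HSV)
m=(hsv[...,0]>=105)&(hsv[...,0]<=125)&(hsv[...,1]>140)&(hsv[...,2]>50);m[:190]=0;m[222:]=0;m[:,:398]=0;m[:,425:]=0
v,u=np.nonzero(m);P=atz(C,u.mean(),v.mean(),80)[:2]-AX;print('tab',P,np.degrees(np.arctan2(P[1],P[0])))
rows([pol(122,52.8-d,232) for d in (1,2,3)])
"
```

```text
clock: 7.88
ee_pos: [639.3, 48.2, 232.6]
orientation: [3.141, -0.0, 0.923]
force: [-0.1, 0.5, -0.9]
gripper_width: -0.2
grip_force: 0.0
slot 231 -99.0791199890802 -115.42077689763543 -83.79254307871813 q 5.428929798871318
tool 122.10756761056602 52.83829001484527
tab [ -37.54296327 -194.22227598] -100.94028671461994
[-0.0, 0.04, 0.01, 0.0, -0.0, 0.12]
[-0.0, 0.07, 0.01, 0.0, -0.0, 0.22]
[-0.01, 0.11, 0.01, 0.0, -0.0, 0.32]
```

View pics/top5.png

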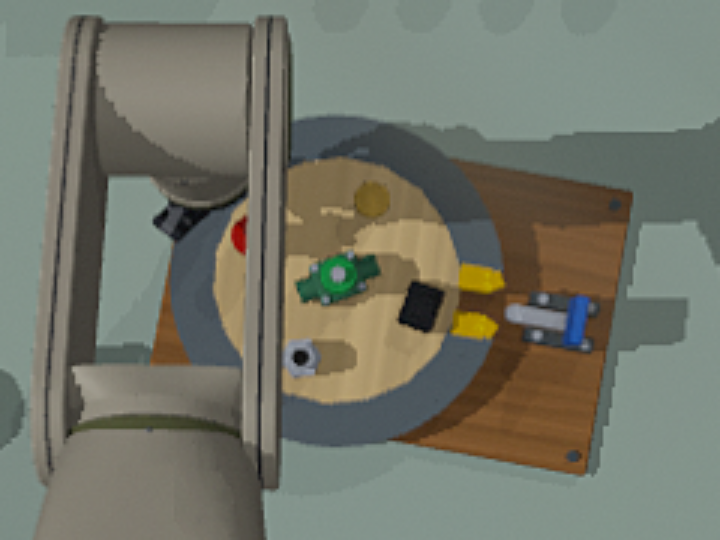

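The slot's middle is at about (477,302) in the crop. The bolt's line passes about (477,307), so roughly 2° is left.

```bash
python3 -m pendant '[[0,0.04,0.01,0,0,0.12],[0,0.07,0.01,0,0,0.2],[0,0.07,0.01,0,0,0.2],[0,0.07,0.01,0,0,0.2]]' && python3 -c "
from h import *
slotang('pics/top6.png')
rows([pol(122,56,232),pol(122,56,330)])
a=np.radians(-90+YAW);n=np.array([np.cos(a),np.sin(a)])
rows([(*(AX+240*n),330,90+YAW),(*(AX+240*n),233,90+YAW)])
"
```

```text
clock: 8.48
ee_pos: [642.3, 45.9, 231.7]
orientation: [3.142, 0.0, 0.889]
force: [-1.3, 0.3, -1.2]
gripper_width: 0.3
grip_force: 0.0
slot 229 -100.82773913011792 -116.60883555577203 -85.15214264361018 q 3.774434121755613
tool 122.06983468323243 51.00417932303177
[-0.01, -0.18, -0.0, 0.0, 0.0, -0.51]
[-0.01, -0.18, -1.64, 0.0, 0.0, -0.51]
[-5.54, 1.92, -1.64, 0.0, 0.0, -2.87]
[-5.54, 1.92, -0.02, 0.0, 0.0, -2.87]
```

Aligned: slot −100.8°, bolt −100.4° to −100.9°. I'll back off, lift and go to the bolt.

```bash
python3 -m pendant '[[-0.01,-0.18,0,0,0,-0.51],[-0.01,-0.18,0,0,0,-0.51],[-0.01,-0.18,-0.7,0,0,-0.51],[-0.01,-0.18,-1.4,0,0,-0.51],[-0.01,-0.18,-1.64,0,0,-0.51],[-0.8,0.1,-1.64,0,0,-0.9],[-1.6,0.4,-1.64,0,0,-1.2],[-2.4,0.7,-1.64,0,0,-1.5]]' && python3 -c "
from h import *
a=np.radians(-90+YAW);n=np.array([np.cos(a),np.sin(a)])
rows([(*(AX+242*n),330,90+YAW),(*(AX+242*n),233,90+YAW)])
"
```

```text
clock: 9.52
ee_pos: [583.4, -93.6, 329.3]
orientation: [-3.141, 0.0, 1.152]
force: [0.9, -1.1, 0.3]
gripper_width: 0.4
grip_force: 0.0
[-3.36, 0.37, -0.01, -0.01, 0.0, -1.36]
[-3.36, 0.38, 1.61, -0.01, 0.0, -1.36]
```

```bash
python3 -m pendant '[[-0.8,0.1,0,0,0,-0.35],[-1.6,0.2,0,0,0,-0.7],[-2.5,0.3,0,0,0,-1.05],[-3.36,0.37,0,0,0,-1.36],[-3.36,0.37,0,0,0,-1.36],[-3.36,0.37,0.5,0,0,-1.36],[-3.36,0.37,0.5,0,0,-1.36]]' && python3 -c "
from h import *
a=np.radians(-90+YAW);n=np.array([np.cos(a),np.sin(a)])
slotang('pics/top7.png')
im=env.read_camera('scene');cv2.imwrite('pics/sc7.png',cv2.resize(im[130:300,200:420,::-1],None,fx=3,fy=3))
rows([(*(AX+r*n),233,90+YAW) for r in (242,)])
"
```

```text
clock: 10.4
ee_pos: [521.4, -284.2, 296.8]
orientation: [-3.136, -0.003, 1.387]
force: [-1.1, -0.0, -0.7]
gripper_width: 0.1
grip_force: 0.0
slot 229 -100.9373202154355 -116.60883555577203 -85.15214264361018 q 3.6257898044172325
tool 239.39040156371098 -100.48494900276631
[-0.04, -0.0, 1.12, -0.01, -0.0, -0.01]
```

View pics/sc7.png

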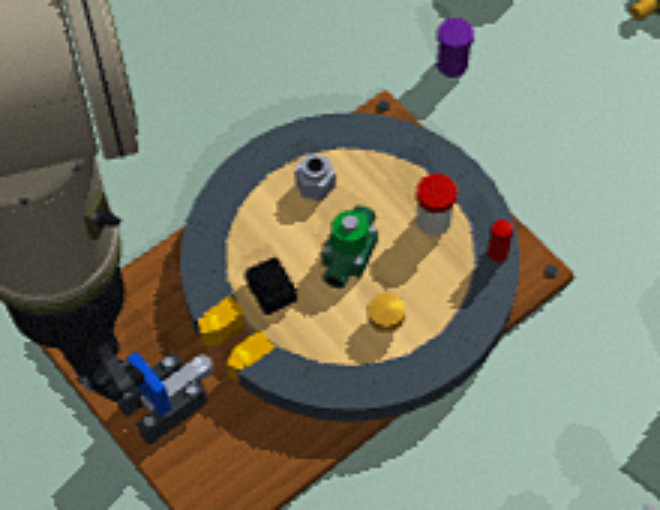

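The slot lines up with the bolt (nose at (205,365), cheeks at (220,320) and (250,350)) and everything is standing. I'll descend behind the tab.

```bash
python3 -m pendant '[[-0.04,0,0.5,0,0,0],[-0.04,0,1.08,0,0,0],[-0.04,0,1.08,0,0,0],[-0.04,0,1.08,0,0,0]]' && python3 -c "
from h import *
a=np.radians(-90+YAW);n=np.array([np.cos(a),np.sin(a)])
rows([(*(AX+r*n),233,90+YAW) for r in (242,230,200,188)])
"
```

```text
clock: 11.0
ee_pos: [522.7, -288.0, 237.4]
orientation: [3.14, 0.001, 1.389]
force: [0.2, -0.2, 0.2]
gripper_width: 0.1
grip_force: 0.0
[0.01, -0.02, 0.07, 0.01, 0.0, -0.0]
[0.21, -0.02, 0.07, 0.01, 0.0, -0.0]
[0.71, -0.02, 0.07, 0.01, 0.0, -0.0]
[0.91, -0.02, 0.07, 0.01, 0.0, -0.0]
```

```bash
python3 -m pendant '[[0.1,-0.02,0.07,0,0,0],[0.2,-0.02,0.07,0,0,0],[0.3,-0.02,0.07,0,0,0],[0.4,-0.02,0.07,0,0,0],[0.48,-0.02,0.07,0,0,0],[0.56,-0.02,0.07,0,0,0],[0.64,-0.02,0.07,0,0,0],[0.72,-0.02,0.07,0,0,0]]' && python3 -c "
from h import *
a=np.radians(-90+YAW);n=np.array([np.cos(a),np.sin(a)])
slotang('pics/top8.png')
rows([(*(AX+r*n),233,90+YAW) for r in (190,180,175)])
"
```

```text
clock: 12.0
ee_pos: [528.6, -245.0, 231.3]
orientation: [3.141, 0.0, 1.388]
force: [-1.1, -1.6, 1.4]
gripper_width: -0.2
grip_force: 0.8
slot 229 -100.82773913011792 -116.60883555577203 -85.15214264361018 q 3.774434121755613
tool 198.8883081497862 -100.6766290478507
[0.15, 0.02, -0.03, 0.0, -0.0, -0.01]
[0.31, 0.02, -0.03, 0.0, -0.0, -0.01]
[0.4, 0.02, -0.03, 0.0, -0.0, -0.01]
```

Contact, pushing at 2 N and radius 199. I'll continue towards about 178 and watch the force.

```bash
python3 -m pendant '[[0.05,0.01,-0.03,0,0,0],[0.1,0.01,-0.03,0,0,0],[0.15,0.01,-0.03,0,0,0],[0.2,0.01,-0.03,0,0,0],[0.25,0.01,-0.03,0,0,0],[0.29,0.01,-0.03,0,0,0]]' && python3 -c "
from h import *
slotang('pics/top9.png')
"
```

```text
clock: 12.8
ee_pos: [532.2, -227.9, 232.9]
orientation: [-3.141, -0.0, 1.388]
force: [-1.1, -2.1, 0.1]
gripper_width: -0.2
grip_force: 0.8
slot 218 -100.5145909512339 -116.60883555577203 -85.15214264361018 q 4.248294801506683
tool 181.74775522894424 -100.5216100479422
```

```bash
python3 -m pendant '[[0.02,0,0,0,0,0],[0.04,0,0,0,0,0],[0.06,0,0,0,0,0],[0.06,0,0,0,0,0]]'; python3 -m pendant '[[0.02,0,0,0,0,0],[0.04,0,0,0,0,0],[0.04,0,0,0,0,0]]'
```

```text
clock: 13.35
ee_pos: [532.9, -224.5, 233.0]
orientation: [3.142, -0.0, 1.388]
force: [-1.7, -0.6, -0.4]
gripper_width: -0.4
grip_force: 0.3
clock: 13.72
ee_pos: [533.2, -222.9, 233.0]
orientation: [3.141, 0.002, 1.388]
force: [-1.2, -5.7, -2.1]
gripper_width: -0.1
grip_force: 3.0
```

```bash
python3 -m pendant '[[0.02,0,0,0,0,0],[0.04,0,0,0,0,0],[0.04,0,0,0,0,0]]'; python3 -c "
from h import *
im=env.read_camera('scene');cv2.imwrite('pics/sc10.png',cv2.resize(im[130:300,200:420,::-1],None,fx=3,fy=3))"
```

```text
clock: 14.1
ee_pos: [533.3, -222.2, 233.1]
orientation: [3.141, 0.005, 1.387]
force: [-3.5, -16.5, -2.9]
gripper_width: -0.1
grip_force: 8.0
```

View pics/sc10.png

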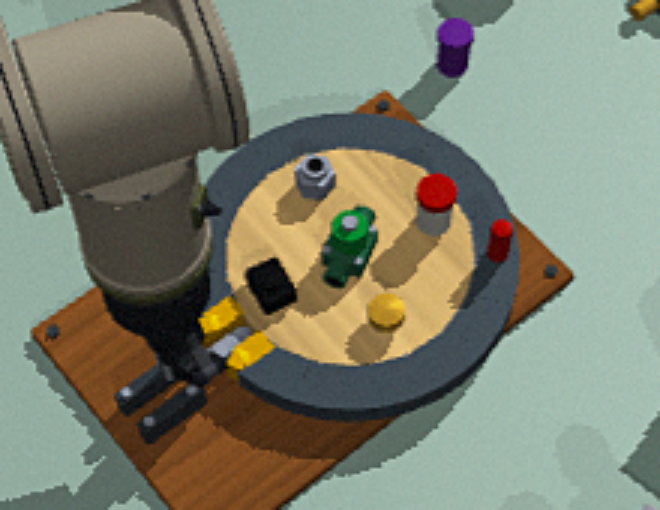

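The bolt is through the slot and against a hard stop: 17 N at radius 176, where about 177 was predicted for fully home. The tool can move clear.

```bash
python3 -m pendant '[[-0.2,0,0,0,0,0],[-0.6,0,0,0,0,0],[-0.8,0,0,0,0,0],[-0.8,0,-0.8,0,0,0],[-0.8,0,-1.7,0,0,0],[-1.4,0,-2.2,0,0,0],[-2,0,-2.2,0,0,0],[-2,0,-2.2,0,0,0]]'; python3 -c "
from h import *
im=env.read_camera('scene');a=im[130:300,200:420,::-1]
cv2.imwrite('pics/sc11.png',cv2.resize(a,None,fx=3,fy=3))
H=cv2.cvtColor(im,cv2.COLOR_RGB2HSV)
m=(H[...,0]>=105)&(H[...,0]<=125)&(H[...,1]>140)&(H[...,2]>50);m[:215]=0;m[275:]=0;m[:,:230]=0;m[:,290:]=0
v,u=np.nonzero(m);P=atz(cam('scene'),u.mean(),v.mean(),60.1)[:2]-AX;print(m.sum(),np.hypot(*P))"
```

```text
clock: 15.15
ee_pos: [511.5, -339.8, 365.5]
orientation: [3.141, 0.001, 1.386]
force: [0.4, 0.5, -1.0]
gripper_width: -0.0
grip_force: 0.0
143 160.3352541133165
```

View pics/sc11.png

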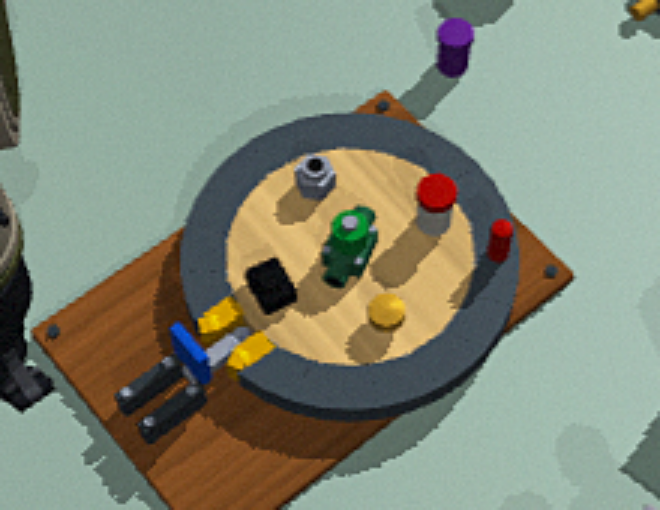

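The tab sits at radius 160 mm, against 161 for fully home. Everything is standing and the arm is clear.

```bash
python3 -c "
from rig import env
print(env.job_done())"
```

```text
the job is handed in; nothing more can be done
None
```

The turntable is locked: the bolt is fully home in the slot, the loose parts on the turntable are all still standing, the arm is clear, and the job was handed in at about 15 s on the robot's clock.

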